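# Clamp the blower's foot to the T-slot plate

## Robot

A 7-joint arm with a two-finger parallel gripper is mounted at the origin on the work surface. World frame = base frame: x ahead of the robot, y to its left, z up, the work surface at z = 0. Lengths are in m, angles in rad, forces in N, time in s.
With the tool pointing down it reaches from about 0.4 to 0.85 m from the base axis. Payload 10.4 kg.
Tool frame: the origin (TCP) lies on the centre line of the jaws, within the pads' length; the fingertips stand r.tip_extent ahead of it and the grasp point (between the pads) lies 3 mm ahead of it (r.tip_extent is the distance from the TCP to the fingertips, in m); z points along the fingers, y is the direction in which the jaws open and shut (so a half turn about z gives the same grasp; the last joint's range is limited). The gripper opens to 87 mm and grips with 3 to 60 N. Pads are 19 mm wide; open, the fingers measure 117 mm over their backs; the gripper's body (75 mm by 190 mm) begins 51 mm behind the grasp point.
Start: joints at [-1.242, 0.332, -0.065, 1.46, 0.022, 1.35, -0.088], TCP at [0.215, 0.587, 0.245] pointing down, gripper open.
Joint ranges: [-2.6, 2.6], [-0.5, 2.12], [-1.47, 1.34], [0.16, 2.42], [-1.27, 4.41], [0.06, 2.06], [-2.6, 2.6]. Speed limits (rad/s): [2.22, 2.22, 2.79, 2.79, 3.14, 3.14, 3.14].

## Interface

Orientations are given as a unit quaternion [x, y, z, w].
In Python, from bench import r gives the robot as it stands. The module is installed in compiled form; this text tells all that it offers.
- The arm moves only by the shell command python3 -m jog 'ROWS' [FORCE]. ROWS is JSON, a list of rows, each a list of 5 numbers: the shift along the tool's x, y, z in cm, then the turn about the tool's z in rad, then the closure, from 0 (fully open) to 1 (shut). A call has exactly 10 rows; each row shifts and turns the pose as measured when the row begins, along the tool's axes as they then stand; what a row does not reach is not made up. A row lasts 1/10 s, in which the tool goes at most 50 mm and 8.59 degrees, less where a joint would pass 70% of its speed; a pose out of reach is approached as far as the arm can. A call with a gripper value outside its range is refused whole. The fingers move at their own pace and stop on an object; FORCE is the grip in N (left out, the last holds). Time passes only in rows, so rows that do not move let the fingers close, or fill a call up. It gives the time, the measured TCP pose, the force and the opening at its end, in the units of the state.
- r.read_state(): the state, without advancing time (a new reading comes with each control period).
- r.camera(name): name is "scene" or "top"; returns a dict with "pixels" (384x512x3 uint8, red, green, blue), "fx", "fy", "cx", "cy" (pixels), "k1" (the pictures are not rectified: a ray, as slopes to the right and down, at radius r is drawn at 1 + k1 r^2 times it, then the intrinsics apply), "camera_from_world" (4x4, takes a point from world to camera coordinates). Camera axes: x right, y up, looking along -z (the intrinsics and any distortion apply to the point x, -y, -z); pixel columns grow to the right and rows downward; lengths in m; the calibration is good to about 2 mm. A picture is of the moment at which its call begins. There is no depth.
- r.close_job(): hands the job in, once; it reports no verdict.
The state is a dict: "time": time; "joint_positions": joint angles; "joint_vel": joint speeds; "joint_torque": joint torques, N m; "ee_pos": TCP position; "eef_rot": TCP orientation; "ft_force": force on the tool from outside, world axes, zero at the start; "torque": the same for the moment, N m; "width": finger opening in m.
Only numpy, scipy, OpenCV 4.12 (cv2) and the standard library are available. Lean on these libraries where they do the work, as an engineer would, in place of code of your own. Each camera call takes 0.05 s, during which the arm holds its last target. There are 200 camera calls.

## Task

Fasten the free end of the blower's base to the slotted plate with the T-bolt that stands on the cork mat: lower its head into the middle slot in front of the forked foot, turn it a quarter turn clockwise so that it sits square under the slot's lips, and slide it fully home into the fork. Then turn the wing nut clockwise until the foot is clamped firmly, hand-tight, without overtightening it and cracking the printed foot, and let go. Keep the bolt upright and leave the bottle and jars where they stand.

Things in the scene. Friction and masses are not known exactly. Their poses are not given: they have to be found in the camera images.
- tplate: Fixed aluminium T-slot plate, 320 x 180 x 25 mm, on the table. Origin on the table under the middle slot; x along its three slots, y across, z up. Slots lie at y = 0 and +-60 mm and run the whole length (x -155 to +165 mm). Only the middle one is used.
- slot (a point): Point on the middle slot's mid line, level with the plate's top, 100 mm to -x of the plate's origin, x along the slot. Section of the slot: mouth 16 mm wide with 2 mm chamfers; lips 8 mm thick (17 to 25 mm above the table); below them a channel 31 mm wide and 12 mm high, its floor 5 mm above the table.
- blower: Fixed small blue blower with motor on a white printed base 8 mm thick, lying on the plate over the middle slot; axes parallel to the plate's, origin on the plate's top at the bolt's home position. The casing starts 57 mm to +x of the origin and is 75 mm high above the plate; that end is bolted already. The free foot is the fork on the -x side.
- fork_home (a point): Point on the foot's top (33 mm above the table) where the bolt's axis stands when home; x points into the fork, along the slot. Fork 42 mm wide, opening 14.5 mm wide with flared mouth, tips (bevelled 2.5 mm on top) 30 mm before this point, end of the opening 7 mm past it. The slot is free from 45 to 125 mm before this point. The foot cracks if bolt and nut load it with more than 60 N in any direction.
- bolt: Loose steel T-bolt with its nut, standing on its head on a cork mat 6 mm thick; about 130 g. Origin at the centre of the head's underside, z up along the shank, x along the head's long side. Shank 12 mm thick, its top 64 mm above the underside; a dark driver slot in the top lies along the head.
- head (a point): Centre of the T-bolt's head, x along its long side. Head 30.6 x 14 x 8 mm, two opposite corners cut back: it enters the mouth only lying along the slot; in the channel it turns clockwise (from above) to square, where the walls stop it after about 92 degrees; anticlockwise it jams at about 42. In the channel it can rise 4 mm from the floor before it meets the lips.
- hub (a point): Centre of the round hub of the cast wing nut on the T-bolt: hub 22 mm in diameter, from 16 mm below to 10 mm above this point. x along the two wings: each 6 mm thick, out to 32 mm from the axis, 10 mm below to 13 mm above this point at most. The hub can be gripped from above with the fingers either side of the wings. Coarse thread, 6 mm per turn; clockwise (from above) tightens.
- flange (a point): Centre of the underside of the nut's flange (27 mm diameter, 4 mm thick), 20 mm below the hub's centre, which presses on the foot. At the start it is 25.3 to 27.4 mm above the head's underside; lips, foot and head together are 24 mm, so for the flange to pass over the foot the head must be held lifted at least 3 mm off the channel's floor (or up against the lips).
- shank_end (a point): Top end of the T-bolt's shank. The nut drags on the thread with 0.04 N m: the loose bolt turns with it until the head is stopped, then the nut runs down. Once head, lips, foot and flange touch, each radian adds about 60 N of clamping. A push of 10 to 14 N square on a wing, 26 mm from the axis, until it stops moving makes it firm (25 to 45 N); it holds when released.
- bottle: White bottle with blue cap, 64 mm wide, 170 mm tall, origin under its base. Leave alone.
- pillbox: Small white jar, 40 mm wide, 60 mm tall, origin under its base. Leave alone.
- sample: Sample jar with dark filling, 56 mm wide, 75 mm tall, origin under its base. Leave alone.

How it is judged:
By the outcome, as a careful person would: the job done as asked, in the order asked, and still so for the second after the job is handed in, with the robot touching nothing.
It also fails if it takes over 72 s, if anything falls off the work surface, if the arm or the gripper's body presses on something with over 40 N, if the wrist force passes 120 N, or if a joint passes its speed limit or range.

## Working session

There is one attempt and no reset: what is moved stays moved. The work goes in short steps, Python scripts to look and compute and a shell command to move; the robot and the scene stay as the last step left them, time stands still between calls to the robot, and variables do not carry over. Pictures are saved under pics/ and viewed, about 8 in all and at most 12, crops included, and the job is handed in when it is done.

```bash
mkdir -p pics; cat > h.py <<'E'
import numpy as np, cv2
from bench import r
from scipy.spatial.transform import Rotation as R
def snap(name,fn,crop=None,scale=1):
    c=r.camera(name); im=c["pixels"][:,:,::-1].copy()
    if crop: u0,v0,u1,v1=crop; im=im[v0:v1,u0:u1]
    if scale!=1: im=cv2.resize(im,None,fx=scale,fy=scale,interpolation=cv2.INTER_CUBIC)
    cv2.imwrite("pics/"+fn,im); return c
def K(c): return np.array([[c["fx"],0,c["cx"]],[0,c["fy"],c["cy"]],[0,0,1.]]),np.array([c["k1"],0,0,0.])
F=np.diag([1,-1,-1.])
def proj(c,P):
    M=c["camera_from_world"]; P=np.atleast_2d(P); q=(P@M[:3,:3].T+M[:3,3])@F
    k,d=K(c); return cv2.projectPoints(q,np.zeros(3),np.zeros(3),k,d)[0][:,0]
def ray(c,uv):
    k,d=K(c); n=cv2.undistortPoints(np.array([[uv]],float),k,d)[0,0]
    M=c["camera_from_world"]; Rw=M[:3,:3].T
    return -Rw@M[:3,3], Rw@(F@np.array([n[0],n[1],1]))
def atz(c,uv,z):
    o,d=ray(c,uv); return o+d*(z-o[2])/d[2]
def st():
    s=r.read_state(); Rm=R.from_quat(s["eef_rot"]).as_matrix()
    print("t",round(s["time"],2),"p",np.round(s["ee_pos"],4),"x",np.round(Rm[:,0],3),"z",np.round(Rm[:,2],3),"F",np.round(s["ft_force"],1),"M",np.round(s["torque"],2),"w",round(s["width"],4),"q7",np.round(s["joint_positions"],2))
    return s
E
python3 - <<'E'
from h import *
a=snap("scene","s0.png",scale=1.5);b=snap("top","t0.png",scale=1.5)
for c in(a,b): print({k:np.round(v,3) for k,v in c.items() if k!="pixels"})
st();print(r.tip_extent)
E
```

```text
{'fx': np.float64(404.068), 'fy': np.float64(404.068), 'cx': np.float64(257.475), 'cy': np.float64(195.392), 'k1': np.float64(-0.015), 'camera_from_world': array([[-0.147,  0.989,  0.017,  0.039],
       [-0.75 , -0.123,  0.65 ,  0.357],
       [ 0.645,  0.083,  0.76 , -1.577],
       [ 0.   ,  0.   ,  0.   ,  1.   ]])}
{'fx': np.float64(348.603), 'fy': np.float64(348.603), 'cx': np.float64(254.519), 'cy': np.float64(190.41), 'k1': np.float64(-0.053), 'camera_from_world': array([[-0.024, -1.   , -0.01 ,  0.039],
       [ 0.996, -0.024,  0.084, -0.512],
       [-0.084, -0.008,  0.996, -1.211],
       [ 0.   ,  0.   ,  0.   ,  1.   ]])}
t 0.1 p [0.2152 0.5864 0.2439] x [-0.939  0.345 -0.   ] z [-0.    -0.001 -1.   ] F [ 0.5 -0.2  0.6] M [-0.02 -0.02  0.02] w 0.0867 q7 [-1.24  0.33 -0.06  1.46  0.02  1.35 -0.09]
0.022
```

View pics/s0.png

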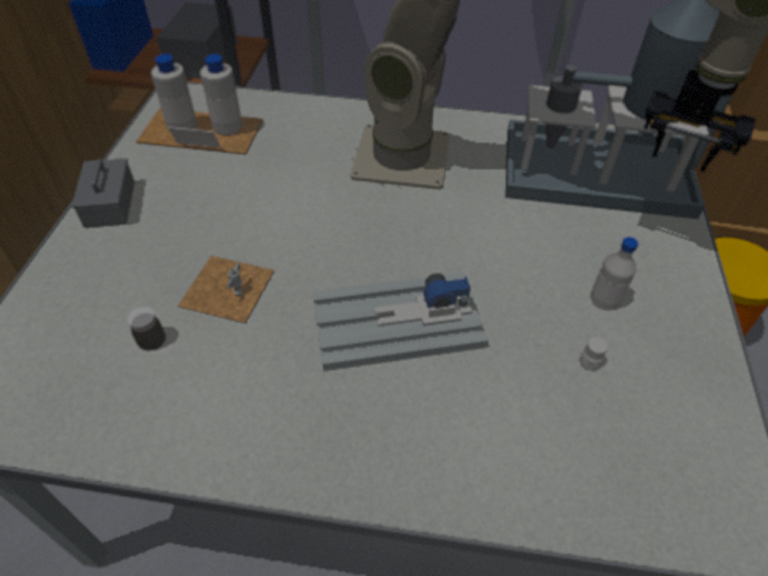

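View pics/t0.png

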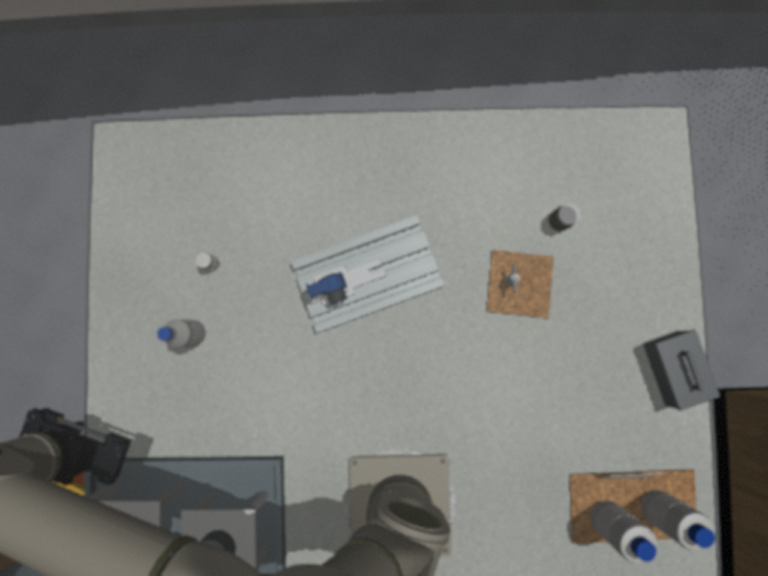

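```bash
cat > m.py <<'E'
from h import *
def tile(c,box,s,W,H):
    u0,v0,u1,v1=box; im=cv2.resize(c["pixels"][v0:v1,u0:u1,::-1],None,fx=s,fy=s,interpolation=cv2.INTER_CUBIC)
    im=cv2.convertScaleAbs(im,alpha=1.3)
    for u in range(u0,u1,10):
        x=int((u+.5-u0)*s-.5); cv2.line(im,(x,0),(x,6),(0,0,255),1); cv2.putText(im,str(u),(x-8,16),0,.33,(0,0,255))
    for v in range(v0,v1,10):
        y=int((v+.5-v0)*s-.5); cv2.line(im,(0,y),(6,y),(0,0,255),1); cv2.putText(im,str(v),(8,y+4),0,.33,(0,0,255))
    o=np.zeros((H,W,3),np.uint8); o[:min(H,im.shape[0]),:min(W,im.shape[1])]=im[:H,:W]; return o
E
python3 - <<'E'
from m import *
b=r.camera("top"); a=r.camera("scene")
np.save("a0.npy",a["pixels"]);np.save("b0.npy",b["pixels"])
cv2.imwrite("pics/m1.png",np.vstack([np.hstack([tile(b,(188,138,300,226),4,480,352),tile(b,(325,160,370,215),6.4,288,352)])[:, :768],np.zeros((0,768,3),np.uint8)]))
cv2.imwrite("pics/m2.png",np.hstack([tile(a,(205,178,328,246),4.2,516,290),tile(a,(138,168,182,214),6.2,272,290)]))
E
```

```text
(no output)
```

View pics/m1.png

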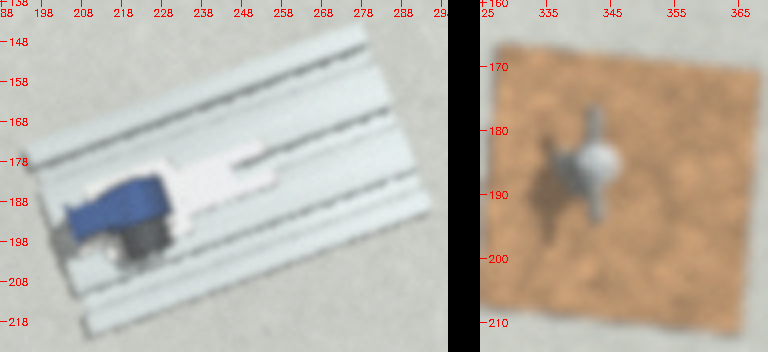

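View pics/m2.png

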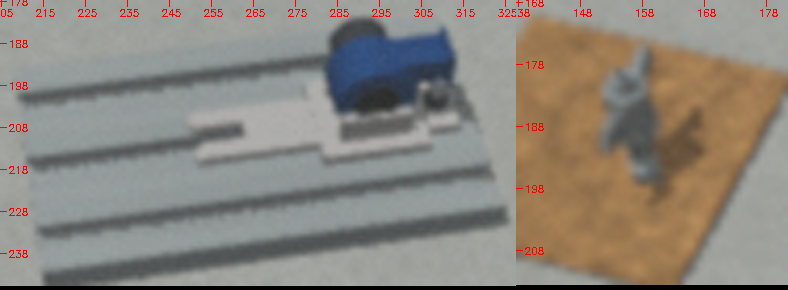

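```bash
cat > fit.py <<'E'
from m import *
from scipy.optimize import least_squares, minimize
from scipy.ndimage import map_coordinates
b=r.camera("top"); a=r.camera("scene")
T=lambda p,P:np.c_[np.cos(p[2])*P[:,0]-np.sin(p[2])*P[:,1]+p[0],np.sin(p[2])*P[:,0]+np.cos(p[2])*P[:,1]+p[1],P[:,2]]
# plate corners, plate frame (x ~ world +y, y ~ world -x)
C=np.array([[-.155,-.09,.025],[-.155,.09,.025],[.165,.09,.025],[.165,-.09,.025]])
top=np.array([[278.1,143.1],[295.6,189.6],[209.6,222.1],[193.6,175.6]])
f=lambda p:(proj(b,T(p,C))-top).ravel()
s=least_squares(f,[.55,.0,1.8]); p=s.x; print("top",p,np.round(s.fun,1))
sc=np.array([[215.1,242.4],[325.1,227.6]])
print("scene pred",proj(a,T(p,C)))
def edges(c,ch):
    g=cv2.GaussianBlur(c["pixels"].astype(np.float32),(0,0),1.0)
    return np.sqrt(sum(cv2.Sobel(g[:,:,k],5,1,0)**2+cv2.Sobel(g[:,:,k],5,0,1)**2 for k in range(3)))
def seg(A,B,n=60): t=np.linspace(0.02,.98,n)[:,None]; return np.array(A)*(1-t)+np.array(B)*t
E_=np.vstack([seg(C[i],C[(i+1)%4]) for i in range(4)])
def score(p,c,g,P):
    q=proj(c,T(p,P)); return map_coordinates(g,[q[:,1],q[:,0]],order=1).mean()
ga,gb=edges(a,0),edges(b,0)
for n,w in(("top",(1,0)),("scene",(0,1)),("both",(1,1))):
    m=minimize(lambda p:-w[0]*score(p,b,gb,E_)-w[1]*score(p,a,ga,E_),p,method="Nelder-Mead",options=dict(initial_simplex=[p,p+[.006,0,0],p+[0,.006,0],p+[0,0,.03]]))
    print(n,m.x,m.fun)
    # fork: only home offset along plate x
    hx=0
    def fork(h):
        z=.033; o=[(h-.030,-.021,z),(h-.030,-.00725,z),(h-.030,.00725,z),(h-.030,.021,z)]
        return np.vstack([seg((h-.03,-.021,z),(h-.03,-.010,z),15),seg((h-.03,.010,z),(h-.03,.021,z),15),seg((h-.03,-.021,z),(h+.03,-.021,z)),seg((h-.03,.021,z),(h+.03,.021,z)),])
    hs=np.arange(-.05,.09,.001); v=[w[0]*score(m.x,b,gb,fork(h))+w[1]*score(m.x,a,ga,fork(h)) for h in hs]
    i=np.argsort(v)[::-1][:4]; print("home x",hs[i],np.round(np.array(v)[i],1))
    for dy in np.arange(-.006,.0061,.002): print(round(dy,3),round(w[0]*score(m.x,b,gb,fork(hs[i[0]])+[0,dy,0])+w[1]*score(m.x,a,ga,fork(hs[i[0]])+[0,dy,0]),1),end=" ")
    print()
P=m.x
np.save("plate.npy",np.r_[P,hs[i[0]]])
# bolt: triangulate hub/top:  top cam tile (600,163)->, scene tile
uvb=np.array([325+(120.5/6.4)-.5,160+163.5/6.4-.5]); uva=np.array([138+(627-516+.5)/6.2-.5,168+80.5/6.2-.5])
o1,d1=ray(b,uvb);o2,d2=ray(a,uva)
A=np.c_[d1,-d2]; t=np.linalg.lstsq(A,o2-o1,rcond=None)[0]; print("bolt top tri",o1+d1*t[0],o2+d2*t[1])
for nm,uv,z in(("w1",(594,107),.062),("w2",(597,220),.062)):
    print(nm,atz(b,(325+(uv[0]-480+.5)/6.4-.5,160+(uv[1]+.5)/6.4-.5),z))
im=b["pixels"][:,:,::-1].copy()
o=[]
for c,box in((b,(188,138,300,226)),(a,(205,178,328,246))):
    c2=dict(c); u0,v0,u1,v1=box;s_=4
    im=cv2.resize(c["pixels"][v0:v1,u0:u1,::-1],None,fx=s_,fy=s_,interpolation=cv2.INTER_CUBIC)
    for q in proj(c,T(P,np.vstack([E_,fork(np.load("plate.npy")[3]),seg((-.155,-.008,.025),(0,-.008,.025)),seg((-.155,.008,.025),(0,.008,.025))]))): 
        cv2.circle(im,(int((q[0]+.5-u0)*s_),int((q[1]+.5-v0)*s_)),0,(0,0,255),-1)
    t=np.zeros((352,492,3),np.uint8);t[:min(352,im.shape[0]),:im.shape[1]]=im[:352];o.append(t)
cv2.imwrite("pics/ov.png",cv2.resize(np.vstack(o),(492*600//704,600)))
E
python3 fit.py
```

```text
top [0.54330947 0.05807331 1.90801233] [-0.7  0.1  0.1  0.6  1.   0.2 -0.4 -0.9]
scene pred [[214.96933261 241.76105252]
 [207.84387031 193.57284698]
 [308.4718828  180.32372724]
 [325.16702455 225.42619469]]
top [0.54793461 0.0567748  1.9012658 ] -82.61292266845703
home x [0.089 0.088 0.087 0.086] [230.4 222.4 213.3 203.4]
-0.006 211.1 -0.004 235.5 -0.002 241.6 0.0 230.4 0.002 206.6 0.004 179.5 0.006 155.5 
scene [0.54575257 0.05874116 1.90140223] -112.82405853271484
home x [0.089 0.088 0.087 0.086] [144.5 138.6 132.5 127.3]
-0.006 90.3 -0.004 117.1 -0.002 138.6 0.0 144.5 0.002 136.7 0.004 119.8 0.006 102.7 
both [0.54676092 0.05809152 1.90096401] -192.423828125
home x [0.089 0.088 0.087 0.086] [371.5 360.4 348.2 336. ]
-0.006 308.2 -0.004 349.8 -0.002 375.8 0.0 371.5 0.002 341.9 0.004 300.3 0.006 259.2 
bolt top tri [ 0.51977837 -0.27635083  0.06770692] [ 0.51917306 -0.27356054  0.06695562]
w1 [ 0.55056141 -0.27591622  0.062     ]
w2 [ 0.48977471 -0.27478667  0.062     ]
```

View pics/ov.png

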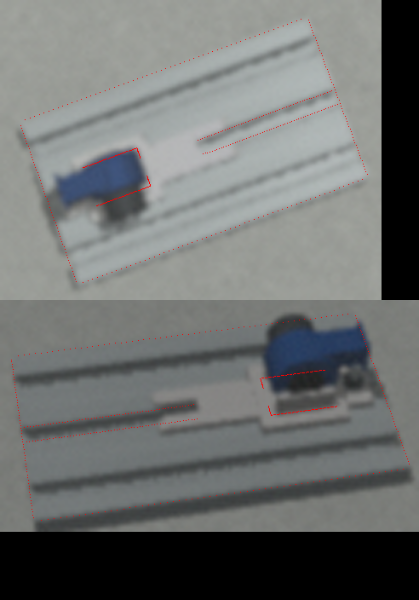

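```bash
python3 -m jog '[[0,0,0,-0.111,0.4],[0,0,0,-0.111,0.4],[0,0,0,-0.111,0.4],[-3,-3.5,0,0,0.4],[-3,-3.5,0,0,0.4],[-3,-3.5,0,0,0.4],[-3,-3.5,0,0,0.4],[-3,-3.5,0,0,0.4],[-3,-3.5,0,0,0.4],[-3,-3.5,0,0,0.4]]' 20; python3 - <<'E'
from h import *
st()
import re
s=open('fit.py').read()
s=s.replace("np.arange(-.05,.09,.001)","np.arange(-.03,.04,.001)")
s=s[:s.index("# bolt: tri")].replace('b=r.camera("top"); a=r.camera("scene")','b=r.camera("top"); a=r.camera("scene"); a["pixels"]=np.load("a0.npy");b["pixels"]=np.load("b0.npy")')
open('fit2.py','w').write(s)
exec(s)
E
```

```text
time: 1.3
ee_pos: [0.4253, 0.3378, 0.2425]
eef_rot: [-0.005, 1.0, 0.001, -0.002]
ft_force: [1.2, 1.1, -0.5]
width: 0.0523
t 1.3 p [0.4253 0.3378 0.2425] x [-1.    -0.009  0.003] z [-0.003  0.001 -1.   ] F [ 1.2  1.1 -0.5] M [ 0.07 -0.09  0.03] w 0.0523 q7 [-0.82  0.15  0.08  1.69 -0.02  1.3   0.84]
top [0.54330947 0.05807331 1.90801233] [-0.7  0.1  0.1  0.6  1.   0.2 -0.4 -0.9]
scene pred [[214.96933261 241.76105252]
 [207.84387031 193.57284698]
 [308.4718828  180.32372724]
 [325.16702455 225.42619469]]
top [0.54796268 0.05677658 1.90113402] -82.69568634033203
home x [0.039 0.038 0.037 0.036] [91.6 87.7 83.7 79.9]
-0.006 66.8 -0.004 78.2 -0.002 87.7 0.0 91.6 0.002 89.2 0.004 82.0 0.006 75.3 
scene [0.54581748 0.05861083 1.90177869] -112.9671401977539
home x [0.039 0.038 0.037 0.017] [104.1 102.6 100.8  99.8]
-0.006 68.9 -0.004 75.2 -0.002 91.1 0.0 104.1 0.002 103.8 0.004 94.1 0.006 78.1 
both [0.54686836 0.05805209 1.90050231] -192.69473266601562
home x [0.039 0.038 0.037 0.036] [196.  190.2 184.4 178.4]
-0.006 141.1 -0.004 157.1 -0.002 177.6 0.0 196.0 0.002 197.5 0.004 183.3 0.006 162.9
```

```bash
python3 -m jog '[[-0.7,-4.4,0,0,0.4],[-0.7,-4.4,0,0,0.4],[-0.7,-4.4,0,0,0.4],[-0.7,-4.4,0,0,0.4],[-0.7,-4.4,0,0,0.4],[-0.7,-4.4,0,0,0.4],[-0.7,-4.4,0,0,0.4],[-0.7,-4.4,0,0,0.4],[-0.7,-4.4,0,0,0.4],[-0.7,-4.4,0,0,0.4]]'; python3 - <<'E'
from h import *
s=st()
b=r.camera("top");a=r.camera("scene")
P=np.load("plate.npy")
for c,uv in((b,(255.4,178.6)),(a,(250.8,211.2)),(b,(247.6,178.9))):
    q=atz(c,uv,.033)[:2]-P[:2]; print(q@[np.cos(P[2]),np.sin(P[2])],q@[-np.sin(P[2]),np.cos(P[2])])
E
```

```text
time: 2.4
ee_pos: [0.4997, -0.1148, 0.2429]
eef_rot: [-0.004, 1.0, 0.002, 0.001]
ft_force: [0.6, 0.5, -0.6]
width: 0.0523
t 2.4 p [ 0.4997 -0.1148  0.2429] x [-1.    -0.007 -0.002] z [ 0.002  0.003 -1.   ] F [ 0.6  0.5 -0.6] M [ 0.04 -0.05 -0.07] w 0.0523 q7 [-0.34  0.07  0.51  1.78 -0.04  1.29  1.76]
-0.035169223947213744 0.005278636484931525
-0.03740890980115003 -0.003930437560341458
-0.009102195573141797 -0.003235060945518923
```

```bash
python3 -m jog '[[-0.48,-4.0,0,0,0.5],[-0.48,-4.0,0,0,0.5],[-0.48,-4.0,0,0,0.5],[-0.46,-4.0,0,0,0.5],[0,0,2.4,0,0.5],[0,0,2.4,0,0.5],[0,0,2.4,0,0.5],[0,0,2.4,0,0.5],[0,0,2.4,0,0.5],[0,0,0,0,0.5]]'; python3 - <<'E'
from m import *
s=st()
b=r.camera("top");a=r.camera("scene")
p=np.array(s["ee_pos"])
print("tips proj",proj(a,p+[0,0,-.022]),proj(b,p+[0,0,-.022]), "bolt", proj(a,[.5197,-.2755,.07]),proj(b,[.5197,-.2755,.07]))
cv2.imwrite("pics/g1.png",np.hstack([tile(a,(130,140,190,215),6.4,384,480),tile(b,(315,150,375,225),6.4,384,480)]))
E
```

```text
time: 3.5
ee_pos: [0.5213, -0.2829, 0.1188]
eef_rot: [-0.0, 1.0, 0.0, 0.002]
ft_force: [-0.3, 0.4, 0.2]
width: 0.0435
t 3.5 p [ 0.5213 -0.2829  0.1188] x [-1.    -0.    -0.004] z [ 0.004  0.    -1.   ] F [-0.3  0.4  0.2] M [ 0.08  0.01 -0.02] w 0.0435 q7 [-0.06  0.4   0.6   1.73 -0.26  1.09  2.19]
tips proj [[150.43725293 173.77413529]] [[347.39806877 183.68685363]] bolt [[154.62874734 179.84675764]] [[343.2445078  185.00901488]]
```

View pics/g1.png

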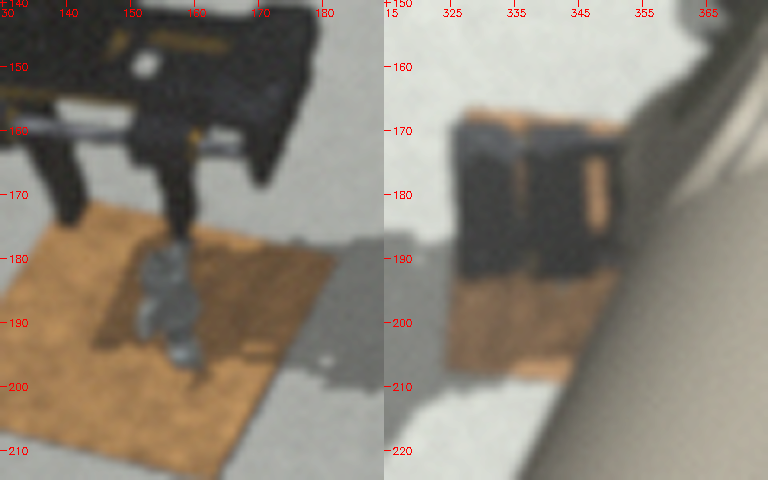

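```bash
python3 -m jog '[[0.15,1.1,0,0,0.5],[0,0,0,0,0.5],[0,0,1,0,0.5],[0,0,1,0,0.5],[0,0,1,0,0.5],[0,0,1,0,0.5],[0,0,1,0,0.5],[0,0,0.7,0,0.5],[0,0,0.2,0,0.5],[0,0,0,0,0.5]]'; python3 - <<'E'
from m import *
s=st()
a=r.camera("scene")
p=np.array(s["ee_pos"])
print("fingers inner at tips",proj(a,[p+[0,y,-.02] for y in(-.0217,0,.0217)]), "bolt", proj(a,[.5197,-.2755,.07]))
cv2.imwrite("pics/g2.png",tile(a,(125,145,185,205),8,480,480))
E
```

```text
time: 4.6
ee_pos: [0.5238, -0.2726, 0.0614]
eef_rot: [-0.0, 1.0, -0.001, 0.006]
ft_force: [0.1, -1.0, 0.5]
width: 0.0441
t 4.6 p [ 0.5238 -0.2726  0.0614] x [-1.    -0.    -0.013] z [ 0.013 -0.002 -1.   ] F [ 0.1 -1.   0.5] M [ 0.05  0.04 -0.02] w 0.0441 q7 [-0.05  0.47  0.57  1.78 -0.3   0.97  2.21]
fingers inner at tips [[149.89978707 186.45136692]
 [156.76707058 187.31267045]
 [163.65713081 188.17678941]] bolt [[154.62874734 179.84675764]]
```

View pics/g2.png

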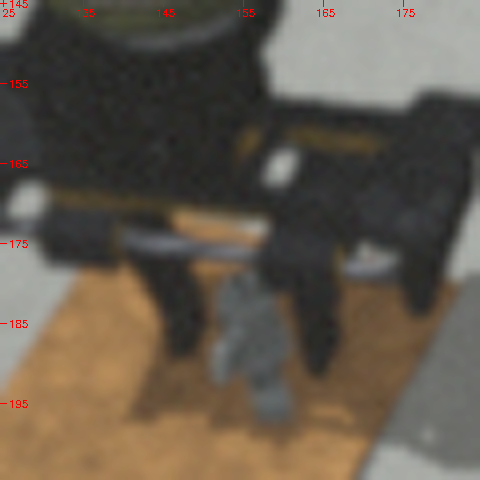

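```bash
python3 -m jog '[[0.4,0,0.15,0,0.5],[0,0,0.15,0,0.55],[0,0,0,0,0.6],[0,0,0,0,0.65],[0,0,0,0,0.7],[0,0,0,0,0.73],[0,0,0,0,0.76],[0,0,0,0,0.8],[0,0,0,0,0.85],[0,0,0,0,0.85]]' 5; python3 -c "
from h import *
st()"
```

```text
time: 5.65
ee_pos: [0.5204, -0.2738, 0.0601]
eef_rot: [0.0, 1.0, -0.002, 0.008]
ft_force: [0.2, 0.5, -0.1]
width: 0.022
t 5.65 p [ 0.5204 -0.2738  0.0601] x [-1.     0.    -0.016] z [ 0.016 -0.004 -1.   ] F [ 0.2  0.5 -0.1] M [-0.09  0.06 -0.03] w 0.022 q7 [-0.05  0.46  0.57  1.79 -0.3   0.96  2.21]
```

```bash
python3 -m jog '[[0,0,0,0,0.9],[0,0,0,0,0.9],[0,0,-1,0,0.9],[0,0,-2,0,0.9],[0,0,-3,0,0.9],[0,0,-3,0,0.9],[0,0,-3,0,0.9],[0,0,-3,0,0.9],[0,0,-3,0,0.9],[0,0,-3,0,0.9]]' 30;python3 -m jog '[[-1.2,1.5,-1,0,0.9],[-1.2,1.5,-1,0,0.9],[-1.2,1.5,-1,0,0.9],[-1.2,1.5,-1,0,0.9],[-1.2,1.5,-1,0,0.9],[-1.2,1.5,-1,0,0.9],[-1.2,1.5,0,0,0.9],[-1.2,1.5,0,0,0.9],[0,0,0,0,0.9],[0,0,0,0,0.9]]'; python3 - <<'E'
from m import *
s=st()
a=r.camera("scene")
p=np.array(s["ee_pos"])+[0,0,-.05]
u,v=proj(a,p)[0].astype(int); print(u,v)
q=proj(a,[p,p+[.1,0,0],p+[0,.1,0],p+[0,0,.1]]);print(q-q[0])
cv2.imwrite("pics/g3.png",tile(a,(u-30,v-30,u+30,v+30),10,600,600))
np.save("a3.npy",a["pixels"])
E
```

```text
time: 6.65
ee_pos: [0.5138, -0.2708, 0.2769]
eef_rot: [0.0, 1.0, 0.0, 0.003]
ft_force: [0.6, -0.8, -1.5]
width: 0.021
time: 7.65
ee_pos: [0.6116, -0.1471, 0.3493]
eef_rot: [0.003, 1.0, -0.0, 0.007]
ft_force: [0.6, -0.1, -1.9]
width: 0.0214
t 7.65 p [ 0.6116 -0.1471  0.3493] x [-1.     0.005 -0.014] z [ 0.014 -0.001 -1.   ] F [ 0.6 -0.1 -1.9] M [0.03 0.04 0.03] w 0.0214 q7 [-0.27  0.33  0.58  1.31 -0.18  1.54  1.86]
177 149
[[  0.           0.        ]
 [-12.27725207  30.22627852]
 [ 40.90962619   4.75729092]
 [ -5.97918071 -33.32645623]]
```

View pics/g3.png

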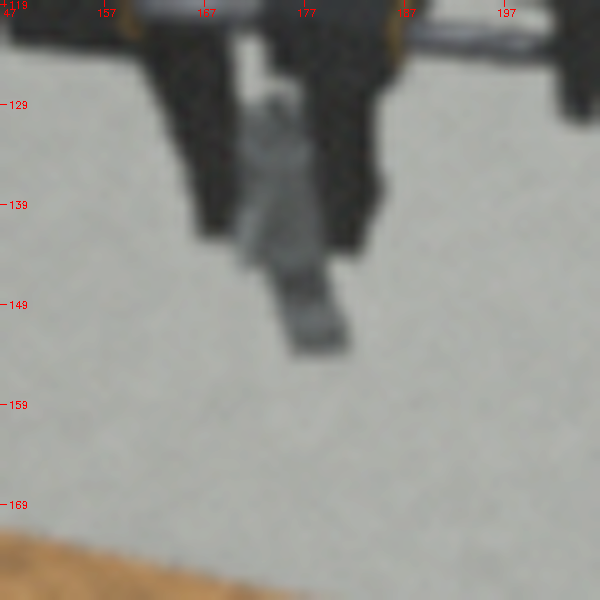

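```bash
cat > sv.py <<'E'
import sys
from h import *
s=st(); a=r.camera("scene"); np.savez("v%s.npz"%sys.argv[1],im=a["pixels"],p=s["ee_pos"],q=s["eef_rot"])
E
python3 sv.py 0
for i in 1 2 3 4; do python3 -m jog '[[0,0,0,0.15,0.9],[0,0,0,0.15,0.9],[0,0,0,0.15,0.9],[0,0,0,0,0.9],[0,0,0,0,0.9],[0,0,0,0,0.9],[0,0,0,0,0.9],[0,0,0,0,0.9],[0,0,0,0,0.9],[0,0,0,0,0.9]]' >/dev/null; python3 sv.py $i; done
cat > hf.py <<'E'
from h import *
from scipy.optimize import minimize
import glob
a=r.camera("scene"); bg=np.load("a0.npy").astype(float)
S=8
def hull(c,P,box):
    q=(proj(c,P)-[box[0],box[1]]+.5)*S-.5
    m=np.zeros(((box[3]-box[1])*S,(box[2]-box[0])*S),np.uint8)
    cv2.fillConvexPoly(m,cv2.convexHull(q.astype(np.float32)).astype(int),255); return m
V=[]
for f in sorted(glob.glob("v?.npz")):
    d=np.load(f); Rm=R.from_quat(d["q"]).as_matrix(); p=d["p"]
    u,v=proj(a,p-[0,0,.05])[0].astype(int); box=(u-16,v-6,u+18,v+20)
    diff=np.abs(d["im"].astype(float)-bg).sum(2)[box[1]:box[3],box[0]:box[2]]
    V.append((p,Rm,box,diff))
def model(th,dz,du,dv,v):
    p,Rm,box,_=v
    ax=np.arctan2(Rm[1,0],Rm[0,0])+th; d=np.array([np.cos(ax),np.sin(ax),0]);n=np.array([-d[1],d[0],0]);up=-Rm[:,2]
    o=p-up*dz
    H=[o+x*d*.0153+y*n*.007+z*up for x in(-1,1) for y in(-1,1) for z in(0,.008)]
    w=np.arange(0,6.28,.3); ring=lambda rr,z:[o+rr*(np.cos(t)*d+np.sin(t)*n)+z*up for t in w]
    sh=ring(.006,.008)+ring(.006,.027); nut=ring(.0135,.0265)+ring(.0135,.0305)
    m=hull(a,np.array(H),box)|hull(a,np.array(sh),box)|hull(a,np.array(nut),box)
    m=cv2.warpAffine(m,np.float32([[1,0,du*S],[0,1,dv*S]]),m.shape[::-1])
    return cv2.GaussianBlur(cv2.resize(m,None,fx=1/S,fy=1/S,interpolation=cv2.INTER_AREA).astype(float)/255,(0,0),.7)
def cost(x,full=False):
    t=0;out=[]
    for v in V:
        m=model(*x,v); obs=np.clip(v[3]/K_,0,1)
        rows=np.arange(m.shape[0]); w=np.ones_like(m); 
        # only rows below the flange
        fl=proj(a,v[0]-np.array([0,0,.031]))[0][1]-v[2][1]+4; w[:int(fl)]=0
        e=(w*(m-obs)**2).sum(); t+=e; out.append(e)
    return (t,out) if full else t
K_=np.percentile(V[0][3],97)*.8
if __name__=="__main__":
    res=[]
    for th in np.radians(np.arange(0,180,15)):
        m=minimize(cost,[th,.054,-1,0],method="Nelder-Mead",options=dict(initial_simplex=[[th,.054,-1,0],[th+.2,.054,-1,0],[th,.058,-1,0],[th,.054,0,0],[th,.054,-1,1]],maxiter=90))
        res.append((m.fun,np.degrees(m.x[0])%180,m.x[1:]))
    for q in sorted(res,key=lambda q:q[0])[:6]: print(q)
    print(K_)
E
timeout 400 python3 hf.py
```

```text
t 7.7 p [ 0.6117 -0.1467  0.3492] x [-1.     0.005 -0.014] z [ 0.014 -0.    -1.   ] F [ 0.3 -0.1 -1.3] M [ 0.1   0.11 -0.02] w 0.0212 q7 [-0.27  0.33  0.58  1.31 -0.18  1.54  1.86]
t 8.75 p [ 0.6087 -0.1521  0.349 ] x [-0.898  0.441 -0.012] z [ 0.013 -0.001 -1.   ] F [ 0.2 -0.1 -1.5] M [-0.07  0.01  0.04] w 0.0214 q7 [-0.31  0.33  0.66  1.32 -0.2   1.54  1.43]
t 9.8 p [ 0.6088 -0.152   0.3491] x [-0.621  0.784 -0.009] z [ 0.013 -0.001 -1.   ] F [ 0.5 -0.7 -0.8] M [-0.09  0.09  0.01] w 0.0211 q7 [-0.36  0.35  0.73  1.32 -0.23  1.54  1.01]
t 10.85 p [ 0.6087 -0.1522  0.3493] x [-0.222  0.975 -0.003] z [ 0.014 -0.    -1.   ] F [ 0.1  0.3 -1.1] M [-0.1   0.04  0.02] w 0.0215 q7 [-0.41  0.36  0.8   1.32 -0.26  1.55  0.59]
t 11.9 p [ 0.6085 -0.1523  0.3495] x [0.219 0.976 0.003] z [ 0.014 -0.    -1.   ] F [ 0.5  0.8 -1.2] M [-0.13  0.1   0.04] w 0.0212 q7 [-0.46  0.38  0.88  1.33 -0.3   1.55  0.17]
(np.float64(91.48509198590294), np.float64(33.20347497148441), array([ 0.07963335, -0.99329276, -7.94689162]))
(np.float64(91.67797430495091), np.float64(35.195748340570134), array([ 0.07370463, -0.70261958, -6.0936766 ]))
(np.float64(92.77563986702191), np.float64(33.68374181061772), array([ 0.06348457, -0.15471057, -3.03656521]))
(np.float64(93.21508373023504), np.float64(33.109266075772496), array([ 0.05664009,  0.19843712, -1.00891337]))
(np.float64(93.306188201936), np.float64(35.15183761877747), array([ 0.05657432,  0.20028399, -1.00506695]))
(np.float64(93.31091725962511), np.float64(34.00927660074414), array([ 0.0556671 ,  0.25279281, -0.70799778]))
142.4
```

```bash
cat > mv.py <<'E'
from hf import *
x=[np.radians(34),.0566,.2,-1.0]
print(cost(x,True))
for i in range(5):
    VV=V; 
    import hf; hf.V=[VV[i]]
    g=[(hf.cost([np.radians(t),*x[1:]]),t) for t in range(0,180,3)]; hf.V=VV
    print(i,[ (t,round(e,1)) for e,t in sorted(g)[:5]])
o=[]
for i,v in enumerate(V):
    d=np.load("v%d.npz"%i)["im"]; b=v[2]; im=cv2.resize(d[b[1]:b[3],b[0]:b[2],::-1],None,fx=7,fy=7,interpolation=cv2.INTER_CUBIC)
    m=cv2.resize((model(*x,v)*255).astype(np.uint8),None,fx=7,fy=7,interpolation=cv2.INTER_CUBIC)
    im2=im.copy(); cv2.drawContours(im2,cv2.findContours((m>127).astype(np.uint8),0,2)[0],-1,(0,0,255),1)
    o.append(im2); 
o.append(np.zeros_like(im))
im=np.vstack([np.hstack(o[:3]),np.hstack(o[3:])]); cv2.imwrite("pics/mv.png",im)
E
python3 mv.py
```

```text
(np.float64(94.0389952459264), [np.float64(21.950582788666136), np.float64(17.847046614836728), np.float64(15.669869234428484), np.float64(20.430514048831668), np.float64(18.140982559163383)])
0 [(27, np.float64(20.8)), (24, np.float64(21.0)), (21, np.float64(21.1)), (30, np.float64(21.3)), (33, np.float64(21.3))]
1 [(36, np.float64(17.9)), (33, np.float64(17.9)), (39, np.float64(18.2)), (30, np.float64(18.2)), (27, np.float64(19.0))]
2 [(39, np.float64(15.5)), (36, np.float64(15.5)), (33, np.float64(15.7)), (42, np.float64(15.8)), (30, np.float64(16.1))]
3 [(45, np.float64(20.0)), (48, np.float64(20.0)), (54, np.float64(20.1)), (51, np.float64(20.1)), (42, np.float64(20.2))]
4 [(39, np.float64(17.9)), (36, np.float64(18.0)), (33, np.float64(18.1)), (42, np.float64(18.2)), (30, np.float64(18.4))]
```

View pics/mv.png

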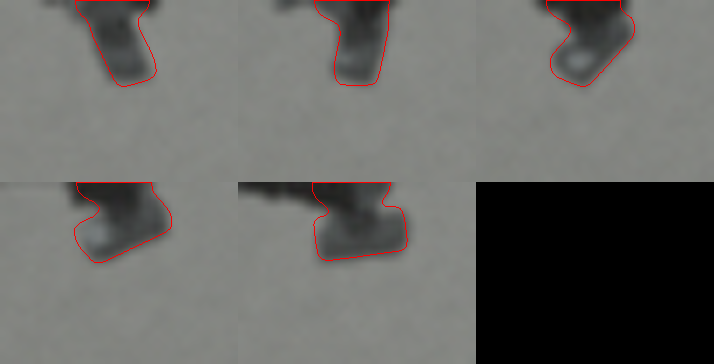

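```bash
cat > off.py <<'E'
import hf
from hf import *
base=[v[0].copy() for v in V]
def c(x):
    hf.V=[(b+v[1][:,0]*x[4]+v[1][:,1]*x[5],)+v[1:] for b,v in zip(base,V)]
    return hf.cost(x[:4])
V0=[np.radians(34),.054,0.2,-.3,0,0]
m=minimize(c,V0,method="Nelder-Mead",options=dict(initial_simplex=[V0]+[np.array(V0)+np.eye(6)[i]*s for i,s in enumerate([.1,.002,.7,.7,.003,.003])],maxiter=300))
print(m.fun,np.degrees(m.x[0]),m.x)
E
timeout 500 python3 off.py
python3 -m jog '[[0,0,1,0.025,0.9],[0,0,2,0,0.9],[0,0,3,0,0.9],[0,0,3,0,0.9],[0,0,3,0,0.9],[0,0,3,0,0.9],[0,0,2,0,0.9],[0,0,1,0,0.9],[0,0,0,0,0.9],[0,0,0,0,0.9]]'; python3 -c "
from h import *
st()"
```

```text
91.62146871255723 34.2785513804248 [ 5.98273584e-01  5.42629040e-02  3.01722160e-01 -2.00858183e-01
  6.63491450e-04 -2.24959632e-04]
time: 13.1
ee_pos: [0.6098, -0.1522, 0.1585]
eef_rot: [0.792, 0.61, 0.005, 0.004]
ft_force: [0.7, 0.1, -1.0]
width: 0.0212
t 13.1 p [ 0.6098 -0.1522  0.1585] x [0.255 0.967 0.002] z [ 0.013 -0.001 -1.   ] F [ 0.7  0.1 -1. ] M [-0.09  0.05  0.04] w 0.0212 q7 [-0.44  0.49  0.82  1.61 -0.39  1.2   0.2 ]
```

```bash
python3 -m jog '[[1.45,-0.85,0,0,0.9],[1.45,-0.85,0,0,0.9],[1.45,-0.85,0,0,0.9],[1.45,-0.85,0,0,0.9],[1.45,-0.85,0,0,0.9],[1.45,-0.85,0,0,0.9],[1.45,-0.85,0,0,0.9],[1.45,-0.85,0,0,0.9],[0,0,0,0,0.9],[0,0,0,0,0.9]]'>/dev/null
cat > pl.py <<'E'
from h import *
s=st(); P=np.load("plate.npy"); c,n=np.cos(P[2]),np.sin(P[2]); Rm=R.from_quat(s["eef_rot"]).as_matrix()
def rep(dz=.054):
    b=np.array(s["ee_pos"])+Rm[:,2]*dz; d=b[:2]-P[:2]
    print("head in plate: x %.4f y %.4f underside z %.4f"%(d@[c,n],d@[-n,c],b[2]),"tool x ang %.1f"%np.degrees(np.arctan2(Rm[1,0],Rm[0,0])))
    ex=np.array([c,n,0]);ey=np.array([-n,c,0])
    print("tool comps of plate +x %s, +y %s"%(np.round(ex@Rm,3),np.round(ey@Rm,3)), "F plate", np.round([np.dot(s["ft_force"],ex),np.dot(s["ft_force"],ey)],1))
rep()
E
python3 pl.py
```

```text
t 14.1 p [ 0.5791 -0.0208  0.1709] x [0.26  0.966 0.009] z [ 0.033  0.    -0.999] F [-0.1  0.4 -1.5] M [-0.09  0.14 -0.02] w 0.0212 q7 [-0.74  0.34  0.85  1.75 -0.28  1.15 -0.08]
head in plate: x -0.0856 y -0.0067 underside z 0.1170 tool x ang 74.9
tool comps of plate +x [ 0.829 -0.559 -0.01 ], +y [-0.559 -0.829 -0.032] F plate [ 0.4 -0.1]
```

```bash
python3 -m jog '[[0.8,2.9,0,0,0.9],[0,0,0,0,0.9],[0,0,0,0,0.9],[0,0,0,0,0.9],[0,0,0,0,0.9],[0,0,0,0,0.9],[0,0,0,0,0.9],[0,0,0,0,0.9],[0,0,0,0,0.9],[0,0,0,0,0.9]]'>/dev/null;python3 pl.py|head -1; python3 -m jog '[[-0.3,-1,0,0,0.9],[-0.3,-1,0,0,0.9],[-0.3,-1,0,0,0.9],[0,0,0,0,0.9],[0,0,0,0,0.9],[0,0,0,0,0.9],[0,0,0,0,0.9],[0,0,0,0,0.9],[0,0,0,0,0.9],[0,0,0,0,0.9]]' >/dev/null;python3 pl.py
```

```text
t 15.1 p [ 0.6099 -0.0252  0.1746] x [0.265 0.964 0.01 ] z [ 0.036  0.001 -0.999] F [-0.4 -0.7 -1. ] M [-0.07  0.07 -0.01] w 0.021 q7 [-0.69  0.41  0.83  1.66 -0.33  1.18 -0.05]
t 16.1 p [ 0.5757 -0.0259  0.1732] x [0.265 0.964 0.011] z [ 0.036  0.001 -0.999] F [ 0.  -0.2 -0.9] M [-0.11  0.12 -0.04] w 0.0211 q7 [-0.75  0.33  0.86  1.75 -0.27  1.15 -0.08]
head in plate: x -0.0893 y -0.0020 underside z 0.1192 tool x ang 74.6
tool comps of plate +x [ 0.827 -0.563 -0.011], +y [-0.563 -0.826 -0.035] F plate [-0.2  0.1]
```

```bash
python3 -m jog '[[0,0,-3,0,0.9],[0,0,-3,0,0.9],[0,0,-3,0,0.9],[0,0,-3,0,0.9],[0,0,0,0,0.9],[0,0,0,0,0.9],[0,0,0,0,0.9],[0,0,0,0,0.9],[0,0,0,0,0.9],[0,0,0,0,0.9]]'>/dev/null;python3 pl.py|head -1; python3 -m jog '[[0,0,2,0,0.9],[0,0,2,0,0.9],[0,0,2,0,0.9],[0,0,2,0,0.9],[0,0,2,0,0.9],[0,0,2,0,0.9],[0,0,1,0,0.9],[0,0,0.5,0,0.9],[0,0,0,0,0.9],[0,0,0,0,0.9]]' >/dev/null;python3 pl.py
```

```text
t 17.1 p [ 0.5697 -0.0263  0.2932] x [0.266 0.964 0.006] z [ 0.029 -0.002 -1.   ] F [ 0.3  0.3 -1. ] M [-0.1   0.11  0.  ] w 0.0211 q7 [-0.8   0.21  0.9   1.6  -0.17  1.38 -0.15]
t 18.1 p [ 0.5735 -0.0265  0.1521] x [0.266 0.964 0.005] z [ 0.028 -0.003 -1.   ] F [ 0.  -0.1 -1.1] M [-0.09  0.12 -0.01] w 0.0213 q7 [-0.74  0.35  0.85  1.78 -0.29  1.12 -0.06]
head in plate: x -0.0892 y 0.0007 underside z 0.0982 tool x ang 74.6
tool comps of plate +x [ 0.826 -0.564 -0.012], +y [-0.564 -0.826 -0.026] F plate [-0.1  0. ]
```

```bash
for i in 1 2; do python3 -m jog '[[0,0,-5,0,0.9],[0,0,-5,0,0.9],[0,0,-5,0,0.9],[0,0,0,0,0.9],[0,0,2.5,0,0.9],[0,0,2.5,0,0.9],[0,0,2.5,0,0.9],[0,0,2.5,0,0.9],[0,0,2.5,0,0.9],[0,0,2,0,0.9]]'>/dev/null;python3 pl.py; done
```

```text
t 19.1 p [ 0.5786 -0.0272  0.1652] x [0.267 0.964 0.014] z [ 0.045  0.002 -0.999] F [ 0.4 -0.5 -1.6] M [-0.13  0.14 -0.01] w 0.0211 q7 [-0.75  0.34  0.86  1.76 -0.29  1.12 -0.07]
head in plate: x -0.0916 y -0.0047 underside z 0.1113 tool x ang 74.5
tool comps of plate +x [ 0.825 -0.565 -0.013], +y [-0.565 -0.824 -0.044] F plate [-0.6 -0.2]
t 20.1 p [ 0.5783 -0.0277  0.1685] x [0.268 0.963 0.016] z [ 0.049  0.003 -0.999] F [-1.1 -0.3 -0.5] M [-0.08  0.18  0.01] w 0.0213 q7 [-0.75  0.33  0.87  1.76 -0.29  1.12 -0.07]
head in plate: x -0.0920 y -0.0045 underside z 0.1145 tool x ang 74.4
tool comps of plate +x [ 0.825 -0.566 -0.013], +y [-0.565 -0.823 -0.048] F plate [0.  1.1]
```

```bash
python3 -m jog '[[0,0,-4,0,0.9],[0,0,-4,0,0.9],[0,0,0,0,0.9],[0,0,0,0,0.9],[0,0,-4,0,0.9],[0,0,-4,0,0.9],[0,0,0,0,0.9],[0,0,0,0,0.9],[0,0,0,0,0.9],[0,0,0,0,0.9]]'>/dev/null;python3 pl.py|head -1;  python3 -m jog '[[0,0,1,0,0.9],[0,0,2,0,0.9],[0,0,2.5,0,0.9],[0,0,3,0,0.9],[0,0,3,0,0.9],[0,0,2.5,0,0.9],[0,0,2,0,0.9],[0,0,1.5,0,0.9],[0,0,1,0,0.9],[0,0,0.5,0,0.9]]'>/dev/null;python3 pl.py
```

```text
t 21.1 p [ 0.5663 -0.0273  0.3191] x [0.268 0.963 0.009] z [ 0.033  0.001 -0.999] F [-0.3 -0.1 -2. ] M [-0.09  0.11  0.  ] w 0.0212 q7 [-0.83  0.19  0.93  1.57 -0.16  1.43 -0.16]
t 22.1 p [ 0.5663 -0.0279  0.1093] x [0.27  0.963 0.003] z [ 0.021 -0.003 -1.   ] F [-0.2 -0.8 -1.8] M [-0.16  0.09 -0.  ] w 0.021 q7 [-0.72  0.4   0.84  1.83 -0.34  1.04 -0.03]
head in plate: x -0.0881 y 0.0084 underside z 0.0554 tool x ang 74.3
tool comps of plate +x [ 0.824 -0.567 -0.01 ], +y [-0.567 -0.823 -0.019] F plate [-0.6  0.5]
```

```bash
python3 -m jog '[[0.24,0.35,-4,0,0.9],[0.24,0.35,-4,0,0.9],[0,0,0,0,0.9],[0,0,0,0,0.9],[0,0,-4,0,0.9],[0,0,-4,0,0.9],[0,0,0,0,0.9],[0,0,0,0,0.9],[0,0,0,0,0.9],[0,0,0,0,0.9]]'>/dev/null;python3 pl.py|head -1;  python3 -m jog '[[0,0,1,0,0.9],[0,0,2,0,0.9],[0,0,2.5,0,0.9],[0,0,2.5,0,0.9],[0,0,2,0,0.9],[0,0,1.8,0,0.9],[0,0,1.5,0,0.9],[0,0,1.2,0,0.9],[0,0,0.8,0,0.9],[0,0,0.4,0,0.9]]'>/dev/null;python3 pl.py
```

```text
t 23.1 p [ 0.5679 -0.0243  0.2661] x [ 0.27   0.963 -0.002] z [ 0.011 -0.005 -1.   ] F [-0.7 -1.  -2.5] M [-0.09  0.1   0.02] w 0.0211 q7 [-0.81  0.25  0.92  1.63 -0.2   1.35 -0.14]
t 24.1 p [ 0.5636 -0.026   0.091 ] x [ 0.272  0.962 -0.008] z [-0.001 -0.008 -1.   ] F [ 0.1  0.2 -0.8] M [-0.06  0.08 -0.01] w 0.0214 q7 [-0.71  0.44  0.83  1.83 -0.36  1.03 -0.02]
head in plate: x -0.0853 y 0.0115 underside z 0.0370 tool x ang 74.2
tool comps of plate +x [ 0.823 -0.569 -0.008], +y [-0.569 -0.823  0.003] F plate [ 0.1 -0.2]
```

```bash
python3 -m jog '[[0.08,0.11,0,0,0.9],[0.12,0.18,0,0,0.9],[0.15,0.22,0,0,0.9],[0.12,0.18,0,0,0.9],[0.08,0.12,0,0,0.9],[0.05,0.07,0,0,0.9],[0.03,0.05,0,0,0.9],[0,0,0,0,0.9],[0,0,0,0,0.9],[0,0,0,0,0.9]]'>/dev/null;python3 pl.py
python3 - <<'E'
from m import *
a=r.camera("scene"); s=r.read_state(); p=np.array(s["ee_pos"])-[0,0,.054]
u,v=proj(a,p)[0].astype(int)
cv2.imwrite("pics/i1.png",tile(a,(u-32,v-32,u+43,v+26),8,600,464))
E
```

```text
t 25.1 p [ 0.5768 -0.022   0.0928] x [ 0.271  0.962 -0.007] z [ 0.003 -0.008 -1.   ] F [-0.1 -0.4 -1.9] M [-0.09  0.02  0.  ] w 0.0211 q7 [-0.7   0.46  0.82  1.8  -0.38  1.04 -0.02]
head in plate: x -0.0858 y -0.0024 underside z 0.0389 tool x ang 74.3
tool comps of plate +x [ 0.823 -0.568 -0.008], +y [-0.568 -0.823  0.   ] F plate [-0.3  0.2]
```

View pics/i1.png

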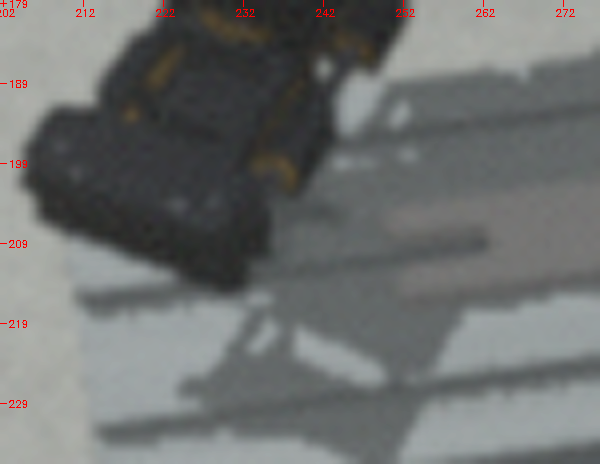

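```bash
python3 -m jog '[[-0.03,-0.04,0.1,0,0.9],[-0.04,-0.06,0.15,0,0.9],[-0.03,-0.04,0.15,0,0.9],[0,0,0.15,0,0.9],[0,0,0.15,0,0.9],[0,0,0.1,0,0.9],[0,0,0.05,0,0.9],[0,0,0,0,0.9],[0,0,0,0,0.9],[0,0,0,0,0.9]]'>/dev/null;python3 pl.py
python3 - <<'E'
from h import *
a=r.camera("scene");P=np.load("plate.npy")
for uv,z in(((262.5,209),.029),((250.5,211.5),.033)):
    q=atz(a,uv,z)[:2]-P[:2]; print(q@[np.cos(P[2]),np.sin(P[2])],q@[-np.sin(P[2]),np.cos(P[2])])
E
```

```text
t 26.15 p [ 0.5748 -0.0227  0.0834] x [ 0.271  0.962 -0.007] z [ 0.002 -0.008 -1.   ] F [ 0.2 -0.4 -1. ] M [-0.11  0.1  -0.01] w 0.0213 q7 [-0.7   0.47  0.81  1.81 -0.39  1.03 -0.01]
head in plate: x -0.0859 y -0.0003 underside z 0.0294 tool x ang 74.3
tool comps of plate +x [ 0.823 -0.568 -0.008], +y [-0.568 -0.823  0.   ] F plate [-0.5 -0.1]
-0.0012196467602268641 0.0015524946204913423
-0.03846861572147432 -0.0048882637199191125
```

```bash
python3 -m jog '[[0,0,0.1,0,0.9],[0,0,0.12,0,0.9],[0,0,0.12,0,0.9],[0,0,0.12,0,0.9],[0,0,0.12,0,0.9],[0,0,0.12,0,0.9],[0,0,0.1,0,0.9],[0,0,0.05,0,0.9],[0,0,0,0,0.9],[0,0,0,0,0.9]]'>/dev/null;python3 pl.py
```

```text
t 27.2 p [ 0.5753 -0.0232  0.0776] x [ 0.272  0.962 -0.004] z [ 0.002 -0.005 -1.   ] F [-1.3  0.3  0.2] M [ 0.03  0.42 -0.02] w 0.0216 q7 [-0.69  0.48  0.81  1.81 -0.4   1.02 -0.  ]
head in plate: x -0.0864 y -0.0006 underside z 0.0236 tool x ang 74.2
tool comps of plate +x [ 0.822 -0.569 -0.006], +y [-0.569 -0.822 -0.001] F plate [0.7 1.1]
```

```bash
python3 -m jog '[[-0.03,-0.05,0,0,0.9],[-0.03,-0.05,0,0,0.9],[0,0,0.1,0,0.9],[0,0,0.12,0,0.9],[0,0,0.12,0,0.9],[0,0,0.12,0,0.9],[0,0,0.12,0,0.9],[0,0,0.05,0,0.9],[0,0,0,0,0.9],[0,0,0,0,0.9]]'>/dev/null;python3 pl.py
```

```text
t 28.2 p [ 0.5738 -0.0238  0.0698] x [ 0.272  0.962 -0.006] z [ 0.002 -0.006 -1.   ] F [-0.  -0.4 -0.5] M [-0.13  0.18  0.02] w 0.0213 q7 [-0.68  0.49  0.8   1.82 -0.4   1.    0.  ]
head in plate: x -0.0865 y 0.0010 underside z 0.0158 tool x ang 74.2
tool comps of plate +x [ 0.822 -0.569 -0.007], +y [-0.569 -0.822  0.   ] F plate [-0.4  0.2]
```

```bash
python3 -m jog '[[0,0,0.1,0,0.9],[0,0,0.12,0,0.9],[0,0,0.12,0,0.9],[0,0,0.12,0,0.9],[0,0,0.12,0,0.9],[0,0,0.12,0,0.9],[0,0,0.1,0,0.9],[0,0,0.08,0,0.9],[0,0,0,0,0.9],[0,0,0,0,0.9]]'>/dev/null;python3 pl.py
```

```text
t 29.2 p [ 0.5741 -0.0237  0.0602] x [ 0.272  0.962 -0.005] z [ 0.002 -0.006 -1.   ] F [ 0.   0.  -0.8] M [-0.07  0.12  0.01] w 0.0214 q7 [-0.68  0.5   0.79  1.83 -0.42  0.99  0.01]
head in plate: x -0.0865 y 0.0007 underside z 0.0062 tool x ang 74.2
tool comps of plate +x [ 0.822 -0.569 -0.007], +y [-0.569 -0.822 -0.   ] F plate [ 0. -0.]
```

```bash
python3 -m jog '[[0,0,0,0.1,0.9],[0,0,0,0.15,0.9],[0,0,0,0.15,0.9],[0,0,0,0.15,0.9],[0,0,0,0.15,0.9],[0,0,0,0.15,0.9],[0,0,0,0.15,0.9],[0,0,0,0.15,0.9],[0,0,0,0.1,0.9],[0,0,0,0.05,0.9]]'>/dev/null;python3 pl.py
```

```text
t 30.2 p [ 0.5718 -0.022   0.06  ] x [ 1.    -0.02  -0.002] z [-0.002 -0.003 -1.   ] F [-1.1  0.7 -1.4] M [0.   0.37 0.03] w 0.0214 q7 [-0.87  0.65  1.08  1.84 -0.65  1.07 -1.12]
head in plate: x -0.0839 y 0.0025 underside z 0.0060 tool x ang -1.1
tool comps of plate +x [-0.342 -0.94  -0.002], +y [-0.94   0.342  0.003] F plate [1.  0.8]
```

```bash
python3 -m jog '[[0.08,-0.03,0,0,0.9],[0.08,-0.03,0,0,0.9],[0,0,0,0.05,0.9],[0,0,0,0.05,0.9],[0,0,0,0.05,0.9],[0,0,0,0.05,0.9],[0,0,0,0.05,0.9],[0,0,0,0.02,0.9],[0,0,0,0,0.9],[0,0,0,0,0.9]]'>/dev/null;python3 pl.py
```

```text
t 31.2 p [ 0.5711 -0.0202  0.0592] x [ 0.959 -0.282 -0.009] z [-0.009  0.001 -1.   ] F [-2.2  0.9  0.4] M [-0.05  0.71  0.03] w 0.0211 q7 [-0.89  0.69  1.13  1.83 -0.71  1.1  -1.35]
head in plate: x -0.0817 y 0.0028 underside z 0.0052 tool x ang -16.4
tool comps of plate +x [-0.577 -0.817  0.004], +y [-0.817  0.577  0.008] F plate [1.5 1.8]
```

```bash
python3 -m jog '[[-0.04,0.03,-0.05,0,0.9],[0,0,-0.06,0,0.9],[0,0,-0.06,0,0.9],[0,0,-0.06,0,0.9],[0,0,-0.05,0,0.9],[0,0,-0.04,0,0.9],[0,0,0,0,0.9],[0,0,0,0,0.9],[0,0,0,0,0.9],[0,0,0,0,0.9]]'>/dev/null;python3 pl.py
```

```text
t 32.2 p [ 0.571  -0.0204  0.0625] x [ 0.96  -0.279 -0.008] z [-0.008  0.001 -1.   ] F [-1.3 -0.1 -1.9] M [-0.1   0.42  0.02] w 0.0214 q7 [-0.9   0.69  1.13  1.83 -0.7   1.1  -1.35]
head in plate: x -0.0819 y 0.0030 underside z 0.0085 tool x ang -16.2
tool comps of plate +x [-0.575 -0.818  0.003], +y [-0.818  0.575  0.007] F plate [0.3 1.2]
```

```bash
python3 -m jog '[[-0.1,-0.15,-0.02,0,0.9],[-0.18,-0.26,-0.02,0,0.9],[-0.23,-0.33,0,0,0.9],[-0.23,-0.33,0,0,0.9],[-0.23,-0.33,0,0,0.9],[-0.23,-0.33,0,0,0.9],[-0.18,-0.26,0,0,0.9],[-0.1,-0.15,0,0,0.9],[-0.05,-0.08,0,0,0.9],[0,0,0,0,0.9]]'>/dev/null;python3 pl.py
```

```text
t 33.2 p [0.5621 0.0051 0.063 ] x [ 0.96  -0.28  -0.005] z [-0.006 -0.003 -1.   ] F [ 0.1 -3.1 -5. ] M [-0.86  0.05 -0.  ] w 0.0212 q7 [-0.97  0.68  1.15  1.86 -0.7   1.09 -1.4 ]
head in plate: x -0.0551 y 0.0031 underside z 0.0090 tool x ang -16.3
tool comps of plate +x [-0.576 -0.817 -0.001], +y [-0.817  0.576  0.007] F plate [-3.   0.9]
```

```bash
python3 -m jog '[[-0.1,-0.15,0,0,0.9],[-0.18,-0.26,0,0,0.9],[-0.2,-0.29,0,0,0.9],[-0.2,-0.29,0,0,0.9],[-0.2,-0.29,0,0,0.9],[-0.2,-0.29,0,0,0.9],[-0.15,-0.2,0,0,0.9],[-0.08,-0.12,0,0,0.9],[-0.03,-0.05,0,0,0.9],[0,0,0,0,0.9]]'>/dev/null;python3 pl.py
```

```text
t 34.2 p [0.5538 0.0295 0.0629] x [ 0.96  -0.28  -0.006] z [-0.007 -0.003 -1.   ] F [ 0.6 -4.2 -4.8] M [-0.92  0.11 -0.  ] w 0.021 q7 [-1.03  0.67  1.16  1.88 -0.69  1.08 -1.44]
head in plate: x -0.0293 y 0.0031 underside z 0.0089 tool x ang -16.3
tool comps of plate +x [-0.576 -0.817 -0.001], +y [-0.817  0.576  0.007] F plate [-4.1  0.8]
```

```bash
python3 -m jog '[[-0.1,-0.15,0,0,0.9],[-0.16,-0.22,0,0,0.9],[-0.18,-0.26,0,0,0.9],[-0.18,-0.26,0,0,0.9],[-0.16,-0.22,0,0,0.9],[-0.13,-0.18,0,0,0.9],[-0.08,-0.12,0,0,0.9],[-0.03,-0.05,0,0,0.9],[0,0,0,0,0.9],[0,0,0,0,0.9]]'>/dev/null;python3 pl.py
```

```text
t 35.2 p [0.5475 0.0478 0.0629] x [ 0.96  -0.281 -0.006] z [-0.007 -0.003 -1.   ] F [-0.6 -3.  -5. ] M [-0.87  0.17  0.01] w 0.0209 q7 [-1.07  0.66  1.17  1.89 -0.69  1.08 -1.47]
head in plate: x -0.0099 y 0.0031 underside z 0.0089 tool x ang -16.3
tool comps of plate +x [-0.576 -0.817 -0.001], +y [-0.817  0.576  0.008] F plate [-2.6  1.5]
```

Probe onward slowly (≈1 mm/row) to find the end of the opening.

```bash
python3 -m jog '[[-0.06,-0.08,0,0,0.9],[-0.06,-0.08,0,0,0.9],[-0.06,-0.08,0,0,0.9],[-0.04,-0.06,0,0,0.9],[-0.03,-0.04,0,0,0.9],[0,0,0,0,0.9],[0,0,0,0,0.9],[0,0,0,0,0.9],[0,0,0,0,0.9],[0,0,0,0,0.9]]'>/dev/null;python3 pl.py;python3 -m jog '[[-0.06,-0.08,0,0,0.9],[-0.06,-0.08,0,0,0.9],[-0.06,-0.08,0,0,0.9],[-0.04,-0.06,0,0,0.9],[-0.03,-0.04,0,0,0.9],[0,0,0,0,0.9],[0,0,0,0,0.9],[0,0,0,0,0.9],[0,0,0,0,0.9],[0,0,0,0,0.9]]'>/dev/null;python3 pl.py
```

```text
t 36.2 p [0.5461 0.0517 0.0629] x [ 0.96  -0.281 -0.005] z [-0.006 -0.004 -1.   ] F [-0.  -3.6 -5. ] M [-0.87  0.07  0.01] w 0.0215 q7 [-1.08  0.66  1.18  1.89 -0.69  1.08 -1.48]
head in plate: x -0.0059 y 0.0032 underside z 0.0089 tool x ang -16.3
tool comps of plate +x [-0.577 -0.817 -0.001], +y [-0.817  0.577  0.007] F plate [-3.4  1.2]
t 37.2 p [0.5459 0.052  0.063 ] x [ 0.959 -0.284  0.001] z [-0.002 -0.01  -1.   ] F [ 0.8 -3.7 -5.5] M [-0.93 -0.1  -0.09] w 0.021 q7 [-1.09  0.66  1.18  1.9  -0.69  1.07 -1.48]
head in plate: x -0.0059 y 0.0031 underside z 0.0090 tool x ang -16.5
tool comps of plate +x [-0.579 -0.815 -0.008], +y [-0.815  0.579  0.005] F plate [-3.7  0.4]
```

```bash
python3 -m jog '[[0.03,0.04,0.05,0,0.9],[0,0,0.05,0,0.9],[0,0,0.05,0,0.9],[0,0,0,0,0.9],[0,0,0,0,0.9],[0,0,0,0,0.9],[0,0,0,0,0.9],[0,0,0,0,0.9],[0,0,0,0,0.9],[0,0,0,0,0.9]]'>/dev/null;python3 pl.py;python3 -m jog '[[0,0,0.05,0,0.9],[0,0,0.05,0,0.9],[0,0,0.05,0,0.9],[0,0,0,0,0.9],[0,0,0,0,0.9],[0,0,0,0,0.9],[0,0,0,0,0.9],[0,0,0,0,0.9],[0,0,0,0,0.9],[0,0,0,0,0.9]]'>/dev/null;python3 pl.py
```

```text
t 38.2 p [0.5461 0.0519 0.0622] x [ 0.959 -0.284 -0.   ] z [-0.003 -0.008 -1.   ] F [-0.8 -2.6 -0.2] M [-0.74  0.49  0.05] w 0.0215 q7 [-1.09  0.66  1.18  1.9  -0.69  1.07 -1.48]
head in plate: x -0.0060 y 0.0030 underside z 0.0082 tool x ang -16.5
tool comps of plate +x [-0.579 -0.815 -0.007], +y [-0.815  0.579  0.005] F plate [-2.2  1.6]
t 39.2 p [0.5462 0.0519 0.0609] x [ 0.959 -0.284 -0.   ] z [-0.003 -0.008 -1.   ] F [-1.5 -3.2  2.3] M [-0.75  0.52  0.02] w 0.021 q7 [-1.09  0.66  1.18  1.9  -0.69  1.07 -1.48]
head in plate: x -0.0060 y 0.0029 underside z 0.0069 tool x ang -16.5
tool comps of plate +x [-0.579 -0.815 -0.006], +y [-0.815  0.579  0.005] F plate [-2.6  2.4]
```

```bash
python3 -m jog '[[0,0,0,0.05,0.9],[0,0,0,0.1,0.9],[0,0,0,0.14,0.9],[0,0,0,0.14,0.9],[0,0,0,0.14,0.9],[0,0,0,0.14,0.9],[0,0,0,0.14,0.9],[0,0,0,0.1,0.9],[0,0,0,0.05,0.9],[0,0,0,0,0.9]]'>/dev/null;python3 pl.py
```

```text
t 40.2 p [0.547  0.0533 0.0602] x [ 0.242 -0.97   0.007] z [-0.001 -0.008 -1.   ] F [-1.9 -3.3  3.7] M [-0.53  0.82  0.05] w 0.0211 q7 [-1.14  0.8   1.3   1.9  -0.85  1.15 -2.41]
head in plate: x -0.0049 y 0.0016 underside z 0.0062 tool x ang -76.0
tool comps of plate +x [-0.996  0.085 -0.007], +y [0.085 0.996 0.003] F plate [-2.5  2.9]
```

```bash
python3 -m jog '[[0,0,0,0,0.7],[0,0,0,0,0.6],[0,0,0,0,0.5],[0,0,-0.5,0,0.5],[0,0,-1,0,0.5],[0,0,-1,0,0.5],[0,0,-1,0,0.5],[0,0,-0.5,0,0.5],[0,0,-0.2,-0.1,0.5],[0,0,0,-0.15,0.5]]'>/dev/null;python3 pl.py; python3 -m jog '[[0,0,0,-0.15,0.5],[0,0,0,-0.15,0.5],[0,0,0,-0.15,0.5],[0,0,0,-0.15,0.5],[0,0,0,-0.15,0.5],[0,0,0,-0.15,0.5],[0,0,0,-0.15,0.5],[0,0,0,-0.15,0.5],[0,0,0,-0.15,0.5],[0,0,0,-0.15,0.5]]'>/dev/null;python3 pl.py;
python3 -m jog '[[0,0,0,-0.15,0.5],[0,0,0,-0.15,0.5],[0,0,0,-0.15,0.5],[0,0,0,-0.15,0.5],[0,0,0,-0.15,0.5],[0,0,0,-0.15,0.5],[0,0,0,-0.15,0.5],[0,0,0,-0.15,0.5],[0,0,0,-0.1,0.5],[0,0,0,0,0.5]]'>/dev/null;python3 pl.py
python3 - <<'E'
from m import *
a=r.camera("scene"); P=np.load("plate.npy");s=r.read_state()
p=np.array(s["ee_pos"]); p[2]=.05
u,v=proj(a,p)[0].astype(int);print(u,v)
cv2.imwrite("pics/j1.png",tile(a,(u-30,v-30,u+30,v+24),10,600,540))
E
```

```text
t 41.2 p [0.5486 0.0559 0.107 ] x [ 0.485 -0.875  0.005] z [ 0.003 -0.004 -1.   ] F [ 0.  -0.9  0.7] M [0.05 0.14 0.02] w 0.0431 q7 [-1.15  0.64  1.28  1.86 -0.67  1.16 -2.28]
head in plate: x -0.0028 y -0.0010 underside z 0.0530 tool x ang -61.0
tool comps of plate +x [-0.984 -0.176 -0.005], +y [-0.176  0.984 -0.001] F plate [-0.8  0.3]
t 42.2 p [0.5498 0.0553 0.1124] x [0.906 0.423 0.007] z [ 0.009 -0.002 -1.   ] F [0.4 0.7 0.6] M [-0.08  0.17  0.03] w 0.0433 q7 [-0.97  0.41  0.95  1.86 -0.38  1.06 -1.  ]
head in plate: x -0.0038 y -0.0023 underside z 0.0584 tool x ang 25.1
tool comps of plate +x [ 0.107 -0.994 -0.005], +y [-0.994 -0.107 -0.008] F plate [ 0.6 -0.6]
t 43.2 p [0.5513 0.0529 0.1179] x [-0.172  0.985 -0.004] z [ 0.017 -0.001 -1.   ] F [ 0.6  0.3 -0.1] M [-0.13  0.11  0.03] w 0.0436 q7 [-0.76  0.32  0.69  1.85 -0.23  1.04  0.19]
head in plate: x -0.0067 y -0.0034 underside z 0.0639 tool x ang 99.9
tool comps of plate +x [ 0.988 -0.156 -0.006], +y [-0.156 -0.988 -0.015] F plate [ 0.1 -0.6]
261 205
```

```bash
python3 -m jog '[[0.05,-0.25,0,-0.07,0.5],[0,-0.2,0.3,0,0.5],[0,0,0.8,0,0.5],[0,0,0.9,0,0.5],[0,0,0.9,0,0.5],[0,0,0.9,0,0.5],[0,0,0.7,0,0.5],[0,0,0.4,0,0.5],[0,0,0.2,0,0.5],[0,0,0,0,0.5]]'>/dev/null;python3 pl.py
```

```text
t 44.25 p [0.5473 0.0519 0.0616] x [-0.222  0.975 -0.006] z [ 0.016 -0.002 -1.   ] F [ 0.7 -0.3 -0.1] M [-0.12  0.06 -0.01] w 0.0438 q7 [-0.73  0.39  0.65  1.9  -0.29  0.93  0.28]
head in plate: x -0.0063 y 0.0008 underside z 0.0076 tool x ang 102.9
tool comps of plate +x [ 0.994 -0.105 -0.007], +y [-0.105 -0.994 -0.014] F plate [-0.5 -0.5]
```

Position is right over the nut with no contact. Grip and begin turning.

```bash
python3 -m jog '[[0,0,0.05,0,0.6],[0,0,0,0,0.65],[0,0,0,0,0.7],[0,0,0,0,0.75],[0,0,0,0,0.8],[0,0,0,0,0.85],[0,0,0,0,0.9],[0,0,0,0,0.9],[0,0,0,0,0.9],[0,0,0,0,0.9]]' 10;python3 pl.py; python3 -m jog '[[0,0,0,0.0,0.9],[0,0,0,0.04,0.9],[0,0,0,0.1,0.9],[0,0,0,0.14,0.9],[0,0,0,0.14,0.9],[0,0,0,0.14,0.9],[0,0,0,0.14,0.9],[0,0,0,0.1,0.9],[0,0,0,0.04,0.9],[0,0,0,0,0.9]]' 30 >/dev/null;python3 pl.py
```

```text
time: 45.25
ee_pos: [0.5476, 0.0519, 0.062]
eef_rot: [0.624, 0.782, 0.005, 0.007]
ft_force: [0.2, 0.3, 0.2]
width: 0.0217
t 45.25 p [0.5476 0.0519 0.062 ] x [-0.222  0.975 -0.005] z [ 0.017 -0.001 -1.   ] F [0.2 0.3 0.2] M [-0.17  0.2  -0.04] w 0.0217 q7 [-0.73  0.39  0.65  1.9  -0.29  0.93  0.28]
head in plate: x -0.0064 y 0.0005 underside z 0.0081 tool x ang 102.8
tool comps of plate +x [ 0.994 -0.105 -0.007], +y [-0.105 -0.994 -0.015] F plate [ 0.2 -0.3]
t 46.25 p [0.5479 0.0514 0.0621] x [0.605 0.796 0.009] z [ 0.017 -0.002 -1.   ] F [-0.7 -0.8  0.8] M [-0.17  0.31  0.06] w 0.021 q7 [-0.87  0.45  0.83  1.9  -0.4   0.95 -0.5 ]
head in plate: x -0.0071 y 0.0004 underside z 0.0081 tool x ang 52.8
tool comps of plate +x [ 0.558 -0.83  -0.008], +y [-0.83  -0.557 -0.016] F plate [-0.6  0.9]
```

```bash
python3 -m jog '[[0,0,0,0.05,0.9],[0,0,0,0.05,0.9],[0,0,0,0.05,0.9],[0,0,0,0.05,0.9],[0,0,0,0.05,0.9],[0,0,0,0.03,0.9],[0,0,0,0,0.9],[0,0,0,0,0.9],[0,0,0,0,0.9],[0,0,0,0,0.9]]' >/dev/null;python3 pl.py
```

```text
t 47.25 p [0.5479 0.0511 0.0621] x [0.799 0.601 0.012] z [ 0.018 -0.003 -1.   ] F [0.1 0.6 0.1] M [-0.19  0.26  0.03] w 0.0214 q7 [-0.91  0.47  0.89  1.9  -0.44  0.96 -0.74]
head in plate: x -0.0073 y 0.0004 underside z 0.0081 tool x ang 37.0
tool comps of plate +x [ 0.31  -0.951 -0.008], +y [-0.951 -0.31  -0.016] F plate [ 0.5 -0.3]
```

```bash
for i in 1 2; do python3 -m jog '[[0,0,0,0,0.9],[0,0,0,0,0.9],[0,0,0,0,0.9],[0,0,0,0,0.9],[0,0,0,0.03,0.9],[0,0,0,0.03,0.9],[0,0,0,0.03,0.9],[0,0,0,0.03,0.9],[0,0,0,0.03,0.9],[0,0,0,0.03,0.9]]' >/dev/null;python3 pl.py; done
```

```text
t 48.25 p [0.548  0.0509 0.0621] x [0.9   0.435 0.015] z [ 0.018 -0.003 -1.   ] F [ 0.4 -0.2 -1. ] M [-0.31  0.25  0.1 ] w 0.021 q7 [-0.95  0.49  0.94  1.91 -0.47  0.97 -0.91]
head in plate: x -0.0075 y 0.0004 underside z 0.0081 tool x ang 25.8
tool comps of plate +x [ 0.121 -0.993 -0.008], +y [-0.993 -0.12  -0.016] F plate [-0.3 -0.3]
t 49.25 p [0.548  0.0508 0.0621] x [0.968 0.251 0.016] z [ 0.018 -0.003 -1.   ] F [-0.1 -1.   0.3] M [-0.32  0.28  0.12] w 0.0212 q7 [-0.98  0.51  0.98  1.91 -0.51  0.98 -1.08]
head in plate: x -0.0077 y 0.0004 underside z 0.0082 tool x ang 14.6
tool comps of plate +x [-0.076 -0.997 -0.009], +y [-0.997  0.076 -0.016] F plate [-0.9  0.4]
```

```bash
python3 -m jog '[[0,0,0,0,0.9],[0,-0.05,0,0,0.9],[0,-0.05,0,0,0.9],[0,-0.05,0,0,0.9],[0,-0.03,0,0,0.9],[0,0,0,0,0.9],[0,0,0,0,0.9],[0,0,0,0,0.9],[0,0,0,0.03,0.9],[0,0,0,0.03,0.9]]' >/dev/null;python3 pl.py
```

```text
t 50.25 p [0.5478 0.051  0.0622] x [0.982 0.187 0.017] z [ 0.019 -0.005 -1.   ] F [ 0.1 -3.2  0.4] M [-0.77  0.15  0.08] w 0.021 q7 [-0.99  0.52  1.    1.91 -0.52  0.98 -1.14]
head in plate: x -0.0076 y 0.0006 underside z 0.0082 tool x ang 10.8
tool comps of plate +x [-0.141 -0.99  -0.011], +y [-0.99   0.141 -0.016] F plate [-3.1  0.9]
```

```bash
python3 -m jog '[[0.02,-0.1,0,0,0.9],[0.02,-0.15,0,0,0.9],[0.02,-0.15,0,0,0.9],[0.02,-0.15,0,0,0.9],[0,0,0,0,0.9],[0,0,0,0,0.9],[0,0,0,0,0.9],[0,0,0,0,0.9],[0,0,0,0,0.9],[0,0,0,0,0.9]]' >/dev/null;python3 pl.py
```

```text
t 51.25 p [0.5476 0.0515 0.0622] x [0.984 0.178 0.017] z [ 0.02  -0.012 -1.   ] F [ 0.6 -3.8 -0.3] M [-0.9   0.09  0.  ] w 0.021 q7 [-1.    0.52  1.01  1.91 -0.52  0.98 -1.15]
head in plate: x -0.0074 y 0.0006 underside z 0.0082 tool x ang 10.3
tool comps of plate +x [-0.15  -0.989 -0.018], +y [-0.989  0.15  -0.014] F plate [-3.7  0.7]
```

```bash
python3 -m jog '[[0,0.03,0,0,0.9],[0,0,0,0,0.9],[0,0,0,0,0.9],[0,0,0,0,0.9],[0,0,0,0.03,0.9],[0,0,0,0.03,0.9],[0,0,0,0.03,0.9],[0,0,0,0.03,0.9],[0,0,0,0.03,0.9],[0,0,0,0.03,0.9]]' >/dev/null;python3 pl.py;  python3 -m jog '[[0,0,0,0,0.9],[0,0,0,0,0.9],[0,0,0,0,0.9],[0,0,0,0,0.9],[0,0,0,0.0,0.9],[0,0,0,0.03,0.9],[0,0,0,0.03,0.9],[0,0,0,0.03,0.9],[0,0,0,0.03,0.9],[0,0,0,0.03,0.9]]' >/dev/null;python3 pl.py
```

```text
t 52.25 p [0.5475 0.0514 0.0622] x [ 1.    -0.016  0.019] z [ 0.019 -0.012 -1.   ] F [ 0.  -3.6 -0.6] M [-0.84  0.27  0.07] w 0.0212 q7 [-1.03  0.55  1.05  1.91 -0.56  0.99 -1.32]
head in plate: x -0.0074 y 0.0007 underside z 0.0082 tool x ang -0.9
tool comps of plate +x [-0.339 -0.941 -0.017], +y [-0.941  0.339 -0.014] F plate [-3.4  1.1]
t 53.25 p [0.5476 0.0514 0.0622] x [ 0.984 -0.179  0.021] z [ 0.019 -0.012 -1.   ] F [ 0.6 -3.3 -0.6] M [-0.82  0.28  0.04] w 0.0212 q7 [-1.05  0.57  1.08  1.91 -0.59  1.   -1.45]
head in plate: x -0.0075 y 0.0007 underside z 0.0082 tool x ang -10.3
tool comps of plate +x [-0.488 -0.873 -0.018], +y [-0.873  0.488 -0.014] F plate [-3.3  0.5]
```

```bash
for i in 1 2; do python3 -m jog '[[0,0,0,0,0.9],[0,0,0,0,0.9],[0,0,0,0,0.9],[0,0,0,0.04,0.9],[0,0,0,0.04,0.9],[0,0,0,0.04,0.9],[0,0,0,0.04,0.9],[0,0,0,0.04,0.9],[0,0,0,0.04,0.9],[0,0,0,0.04,0.9]]' >/dev/null;python3 pl.py|head -2; done
```

```text
t 54.25 p [0.5476 0.0513 0.0621] x [ 0.892 -0.452  0.023] z [ 0.019 -0.012 -1.   ] F [ 1.3 -3.8 -0.8] M [-0.83  0.3   0.08] w 0.0216 q7 [-1.08  0.62  1.15  1.91 -0.65  1.03 -1.7 ]
head in plate: x -0.0076 y 0.0007 underside z 0.0081 tool x ang -26.9
t 55.25 p [0.5476 0.0512 0.0621] x [ 0.731 -0.682  0.022] z [ 0.02  -0.011 -1.   ] F [ 1.4 -2.7 -0.7] M [-0.88  0.44  0.19] w 0.0212 q7 [-1.11  0.67  1.2   1.91 -0.71  1.05 -1.93]
head in plate: x -0.0077 y 0.0007 underside z 0.0081 tool x ang -43.0
```

```bash
for i in 1 2; do python3 -m jog '[[0,0,0,0,0.9],[0,0,0,0,0.9],[0,0,0,0,0.9],[0,0,0,0,0.9],[0,0,0,0,0.9],[0,0,0,0,0.9],[0,0,0,0,0.9],[0,0,0,0.03,0.9],[0,0,0,0.03,0.9],[0,0,0,0.04,0.9]]' >/dev/null;python3 pl.py|head -2; done; python3 -c "
from h import *
print(np.mean([r.read_state()['torque'][2] for _ in range(20)]))"
```

```text
t 56.25 p [0.5475 0.0511 0.0621] x [ 0.658 -0.753  0.021] z [ 0.019 -0.011 -1.   ] F [ 0.3 -4.6  0.1] M [-0.93  0.51  0.16] w 0.0212 q7 [-1.12  0.68  1.22  1.91 -0.73  1.06 -2.02]
head in plate: x -0.0077 y 0.0008 underside z 0.0081 tool x ang -48.8
t 57.25 p [0.5475 0.0511 0.0621] x [ 0.573 -0.819  0.02 ] z [ 0.019 -0.011 -1.   ] F [ 1.2 -3.6 -0.1] M [-0.85  0.53  0.12] w 0.0214 q7 [-1.13  0.7   1.24  1.91 -0.75  1.07 -2.11]
head in plate: x -0.0077 y 0.0008 underside z 0.0081 tool x ang -55.0
0.12075453642856122
```

```bash
for i in 1 2; do python3 -m jog '[[0,0,0,0,1],[0,0,0,0,1],[0,0,0,0,1],[0,0,0,0,1],[0,0,0,0,1],[0,0,0,0,1],[0,0,0,0.0,1],[0,0,0,0.03,1],[0,0,0,0.04,1],[0,0,0,0.05,1]]' 60 >/dev/null;python3 pl.py|head -2; done
```

```text
t 58.25 p [0.5474 0.0512 0.0621] x [ 0.465 -0.885  0.019] z [ 0.019 -0.011 -1.   ] F [ 0.4 -4.4  0.4] M [-0.83  0.62  0.25] w 0.0208 q7 [-1.14  0.72  1.25  1.91 -0.77  1.09 -2.22]
head in plate: x -0.0076 y 0.0010 underside z 0.0081 tool x ang -62.3
t 59.25 p [0.5473 0.0512 0.0621] x [ 0.35  -0.937  0.017] z [ 0.019 -0.011 -1.   ] F [ 1.1 -3.6  0.8] M [-0.84  0.63  0.26] w 0.0204 q7 [-1.14  0.73  1.27  1.91 -0.79  1.1  -2.34]
head in plate: x -0.0075 y 0.0010 underside z 0.0081 tool x ang -69.5
```

```bash
python3 -m jog '[[0,0,0,0,1],[0,0,0,0,1],[0,0,0,0,1],[0,0,0,0,1],[0,0,0,0,1],[0,0,0,0,1],[0,0,0,0.0,1],[0,0,0,0.03,1],[0,0,0,0.04,1],[0,0,0,0.05,1]]' 60 >/dev/null;python3 pl.py|head -2
```

```text
t 60.25 p [0.5472 0.0512 0.062 ] x [ 0.229 -0.973  0.015] z [ 0.019 -0.011 -1.   ] F [ 0.8 -4.5  0. ] M [-0.8   0.69  0.36] w 0.0207 q7 [-1.15  0.75  1.28  1.91 -0.8   1.1  -2.45]
head in plate: x -0.0075 y 0.0011 underside z 0.0081 tool x ang -76.8
```

```bash
python3 -m jog '[[0,0,0,0,0.8],[0,0,0,0,0.65],[0,0,0,0,0.5],[0,0,0,0,0.5],[0,0,-0.5,0,0.5],[0,0,-1,0,0.5],[0,0,-1.5,0,0.5],[0,0,-2,0,0.5],[0,0.5,-3,0,0.5],[0,1.5,-3,0,0.5]]' 20 >/dev/null;python3 pl.py|head -1; python3 -m jog '[[0,1.5,-2,0,0.5],[0,1.5,-2,0,0.5],[0,1.5,-1,0,0.5],[0,1.5,0,0,0.5],[0,1,0,0,0.5],[0,0.5,0,0,0.5],[0,0,0,0,0.5],[0,0,0,0,0.5],[0,0,0,0,0.5],[0,0,0,0,0.5]]' >/dev/null
python3 - <<'E'
from m import *
a=r.camera("scene"); P=np.load("plate.npy");st()
R2=lambda x,y,z:[P[0]+np.cos(P[2])*x-np.sin(P[2])*y,P[1]+np.sin(P[2])*x+np.cos(P[2])*y,z]
print(proj(a,[R2(-.007,.002,.033),R2(-.007,.002,.071)]))
u,v=proj(a,R2(-.007,0,.05))[0].astype(int)
cv2.imwrite("pics/k1.png",tile(a,(u-30,v-26,u+30,v+24),12,720,600))
E
```

```text
t 61.25 p [0.5379 0.0441 0.166 ] x [ 0.247 -0.969 -0.   ] z [ 0.005  0.001 -1.   ] F [-0.1  0.2  0.1] M [0.07 0.09 0.02] w 0.0433 q7 [-1.21  0.5   1.34  1.84 -0.53  1.22 -2.6 ]
t 62.3 p [ 5.093e-01 -3.000e-04  2.012e-01] x [ 0.279 -0.959 -0.043] z [-0.025  0.038 -0.999] F [-0.2 -0.   0.3] M [ 0.03  0.11 -0.02] w 0.0432 q7 [-1.19  0.32  1.34  1.85 -0.36  1.27 -2.6 ]
[[260.58921815 208.29507475]
 [260.8936809  200.06075819]]
```

View pics/k1.png

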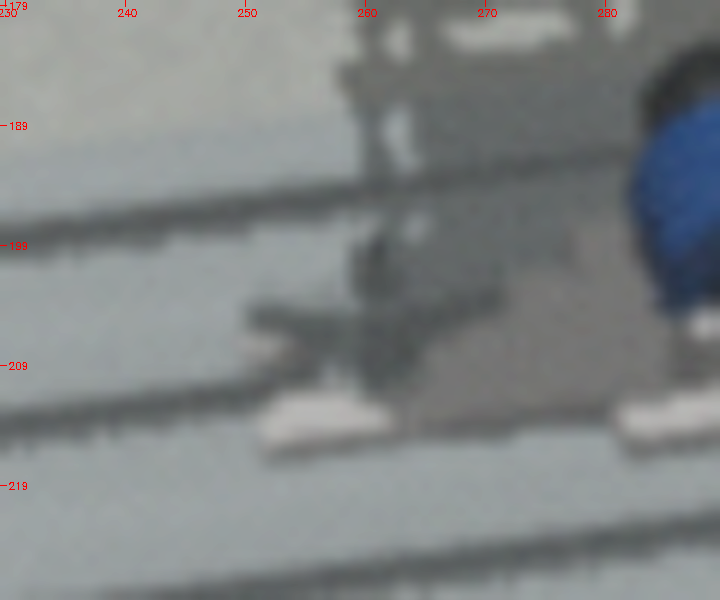

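```bash
python3 -c "
from h import *
s=r.read_state();print(np.round(s['joint_positions'],4),np.round(s['joint_vel'],3),s['time'])
print(r.close_job())"
```

```text
[-1.1941  0.3167  1.3394  1.8475 -0.3584  1.2702 -2.6036] [ 0.001 -0.    -0.001  0.001  0.    -0.001 -0.002] 62.3
the job is handed in; nothing more can be done
None
```

I handed the job in at 62.3 s with the T-bolt clamped in the fork. One check failed: after letting go, joint 7 read -2.6036 rad, slightly past its -2.6 limit.

**What I did:**
- I lowered the head into the middle slot in front of the fork and turned it about 90° clockwise.
- I lifted it against the lips and slid it in until it met the end of the fork, then backed off slightly.
- I ran the nut down clockwise in two grips (about 4.2 rad of hand turning), let go and withdrew.

**Last checks:**
- **Clamping:** the last turning torque was about 0.36 N m, roughly 14 N on a wing. That is the top of the 10–14 N range, with about ±0.03 N m of noise. I could not measure the clamping force itself.
- **Possible slip:** the fingers may have slipped on the hub at 30 N, since the torque dipped from 0.19 to 0.12 N m. I raised the grip to 60 N, so the real turn count is uncertain and I relied on the torque.
- **Position:** the last picture shows the bolt upright in the fork, with the shank top within about a pixel of where it should be. The hub read 1–2 mm short of where it first met the end of the fork. Pushing it in again at about 4 N only tilted it, so I took it as home.
- **Joint 7:** the overrun came as the gripper withdrew, and I did not correct it. Joint 3 was also right at its limit (1.3394 of 1.34).
- **Bottle and jars:** I never moved near the bottle or jars, but I took no final picture of them.

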